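# Stow spectacle cases in a short-travel stock drawer

### The arm

A 6-joint arm with a two-finger parallel gripper is mounted at the origin on the work surface. World frame = base frame: x ahead of the robot, y to its left, z up, the work surface at z = 0. Lengths are in m, angles in rad, forces in N, time in s.
With the tool pointing down it reaches from about 0.35 to 0.975 m from the base axis. Payload 4.9 kg.
Tool frame: the origin (TCP) lies at the very end of the fingers, on their centre line; the grasp point (between the pads) lies ctrl.grip_point_offset behind it (ctrl.grip_point_offset is the distance from the TCP to the grasp point, in m); z points along the fingers, y is the direction in which the jaws open and shut (so a half turn about z gives the same grasp; the last joint's range is limited). The gripper opens to 85 mm and grips with 20 to 120 N. Pads are 22 mm wide; open, the fingers measure 114 mm over their backs; the gripper's body (76 mm by 85 mm) begins 54 mm behind the grasp point. The pads swing forward as they close: fully open they stand 13 mm farther back than shut.
Start: joints at [-1.289, 0.053, 1.613, -0, 1.476, -0.119], TCP at [0.244, -0.575, 0.231] pointing down, gripper open.
Joint ranges: [-3.01, 3.01], [-1.01, 2.22], [0.06, 2.58], [-1.02, 4.17], [0.09, 2.62], [-3.14, 3.14]. Speed limits (rad/s): [2.57, 2.57, 3.14, 3.14, 3.14, 3.14].

### API

Orientations are given as a rotation vector (axis times angle).
In Python, from station import ctrl gives the robot as it stands. The module is installed in compiled form; this text tells all that it offers.
- The arm moves only by the shell command python3 -m creep 'ROWS' [FORCE]. ROWS is JSON, a list of rows, each a list of 5 numbers: the closure in counts, from 0 (fully open) to 255 (shut), then the shift along the tool's x, y, z in mm, then the turn about the tool's z in rad. A call has 1 to 12 rows; each row is the pose to reach, as a shift and turn from the pose commanded when the call began, along the tool's axes at that moment; what a row does not reach only later rows make up. A row lasts 1/12 s, in which the tool goes at most 41.7 mm and 7.16 degrees, less where a joint would pass 70% of its speed; a pose out of reach is approached as far as the arm can. A call with a gripper value outside its range is refused whole. The fingers move at their own pace and stop on an object; FORCE is the grip in N (left out, the last holds). Time passes only in rows, so rows that repeat a pose let the fingers close. It gives the time, the measured TCP pose, the force and the opening at its end, in the units of the state.
- ctrl.get_obs(): the state, without advancing time (a new reading comes with each control period).
- ctrl.get_image(name): name is "side" or "top"; returns the picture (400x640x3 uint8, red, green, blue); there is no depth.
- ctrl.calibration(name): a dict with "fx", "fy", "cx", "cy" (pixels), "R" (3x3) and "t" (3): a world point X has camera coordinates R X + t. Camera axes: x right, y down, z forward; pixel columns grow to the right and rows downward; lengths in m; the calibration is good to about 2 mm. A picture is of the moment at which its call begins. calibration takes no time and is no camera call.
- ctrl.finish_job(): hands the job in, once; it reports no verdict.
Trained networks look in the newest picture that a camera, given by its name, has taken for a name from the list of things; names that differ only in an ending like _2 or _b are one class to them, and where a whole thing is asked for, a point or a joint stands for the part that bears it (a point fixed in the world has none). Each returns a list of dicts, best first, with "conf" (0 to 1); they miss things now and then, are a little off and sometimes report something else, mostly with a low value. They report only what shows in the picture. A call takes as long as a camera call. They do not tell look-alikes from the thing itself.
- ctrl.boxes_of(camera, label): "rect" ([left, top, width, height] in pixels, round what is visible of it).
- ctrl.outline_of(camera, label): "mask" (400x640 bool, what is visible of it) and "rect" ([left, top, width, height] in pixels, round what is visible of it).
The state is a dict: "t": time; "q": joint angles; "dq": joint speeds; "effort": joint torques, N m; "tool_pos": TCP position; "tool_rot": TCP orientation; "contact_force": force on the tool from outside, world axes, zero at the start; "wrist_torque": the same for the moment, N m; "opening": finger opening in m.
Only numpy, scipy, OpenCV 4.12 (cv2) and the standard library are available. Lean on these libraries where they do the work, as an engineer would, in place of code of your own. Each camera call takes 0.05 s, during which the arm holds its last target. There are 200 camera calls.

### The job

Pull the drawer of the stock unit out to its stop, then nudge its stiff white fence leftwards (away from the two fixed dividers) to the white line on the drawer front, without running past the line. Then put every spectacle case that is out on the table into the drawer, one to a lane, lying flat and right way up along the lane (the drawer does not come out as far as a case is long, so each must go in nose down under the unit's top and be laid level inside), and push the drawer fully home; leave the other things on the table where they are.

Things in the scene. Friction and masses are not known exactly. Their poses are not given: they have to be found in the camera images.
- roof_edge (a point): middle of the front edge of the stock unit's top, on its upper face, 102 mm above the table. The unit is a grey box fixed to the table, 350 wide, 222 deep, 102 high; x of this frame points from the front into the unit, y to its left seen from the robot. The top is 12 mm thick; its underside is 90 mm above the table, 70 mm above the drawer's floor
- drawer (a joint): how far the unit's only drawer is out, m: 0 closed, 0.120 at its stop. It slides with about 3 N of friction and stays where it is left
- drawer_handle (a point): middle of the drawer's bar handle: round steel bar 10 mm thick, 100 mm long along y, 45 mm above the table, its centre line 40 mm out from the drawer's front face; moves with the drawer. The front panel is 12 mm thick, its top edge 60 mm above the table and 40 mm above the drawer's floor; closed, it stands just before the unit's front
- drawer_floor (a point): centre of the drawer's inner floor, on its upper face, 20 mm above the table; moves with the drawer; x points into the unit, y left. The floor is 190 long (x -95, the front panel's inner face, to +95) and 304 wide. At the stop it is open above for 120 mm (x -95 to +25); the rest is under the unit's top. Side walls 24 mm high; left of y = +130 mm flat cartons are fixed
- lane1 (a point): middle of the right-hand lane's floor (y = -110 mm in the drawer_floor frame), same axes as drawer_floor. Lanes are 84 mm wide and run the drawer's length, parted by white dividers 6 mm thick and 24 mm high
- lane2 (a point): middle of the middle lane's floor (y = -20 mm in the drawer_floor frame); fixed dividers at y = -65 and +25 mm
- lane3 (a point): middle of the left-hand lane's floor (y = +70 mm in the drawer_floor frame), between the left fixed divider and the fence; full width once the fence stands at its line
- fence (a joint): position of the white sliding fence in the drawer, m: slides left (+y), 0 to 0.052, 0.040 when it stands at the line, 0 to 0.015 at the start. Stiff: about 8 N moves it and it stops when no longer pushed. The fence is 6 mm thick, 24 high and runs the drawer's length, its middle at y = 75 mm + joint in the drawer_floor frame
- fence_tab (a point): middle of the top of the fence's upright tab: 30 long (x), 8 thick (y), its top 57 mm above the drawer's floor; at x = -5 mm in the drawer_floor frame, so in the open when the drawer is out. Push on its right-hand (-y) face
- fence_mark (a point): the white line across the top of the drawer's front panel; the fence is set when the middle of the fence is level with it in y
- case1_center (a point): hard spectacle case, a closed grey rounded box 160 (its x) by 52 (its y) by 50 mm high, about 110 g, the same either way round; this point is its centre, 25 mm above its underside; None when it is not there
- case2_center (a point): hard spectacle case, a closed grey rounded box 160 (its x) by 52 (its y) by 50 mm high, about 110 g, the same either way round; this point is its centre, 25 mm above its underside; None when it is not there
- case3_center (a point): hard spectacle case, a closed grey rounded box 160 (its x) by 52 (its y) by 50 mm high, about 110 g, the same either way round; this point is its centre, 25 mm above its underside; None when it is not there
- spectacles: bystander, to be left alone: pair of black spectacles standing with its arms open, 124 wide, 135 deep, 42 high mm; origin under its centre
- spray: bystander, to be left alone: small lens-cleaner bottle, 36 across, 110 high mm; origin under its centre
- calculator: bystander, to be left alone: flat grey calculator 140 x 80 x 14 mm; origin under its centre
- mug: bystander, to be left alone: white mug, 76 across, 90 high mm; origin under its centre
- carton: bystander, to be left alone: small cardboard carton 70 x 50 x 45 mm; origin under its centre
- screwdriver: bystander, to be left alone: small screwdriver lying down, 140 long mm; origin under its centre
- jar: bystander, to be left alone: small round jar, 48 across, 50 high mm; origin under its centre
Things that resemble listed ones, but are neither listed nor needed, are in the scene too. Leave any brown or green look-alike of the part that bears case2_center alone. What is shaped like the part that bears case3_center but green is not meant.

How it is judged:
By the outcome, as a careful person would: the job done as asked, in the order asked, and still so for the second after the job is handed in, with the robot touching nothing.
Of case1, case2, case3 only 2 to 3 are there at a start; the rules pass over those that are not, and their reading is None.
At some moment in a run one of case1, case2, case3 may be knocked a few centimetres aside while the robot is not near it.
It also fails if it takes over 210 s, if anything falls off the work surface, if the arm or the gripper's body presses on something with over 40 N, if the wrist force passes 120 N, or if a joint passes its speed limit or range.

## Working session

There is one attempt and no reset: what is moved stays moved. The work goes in short steps, Python scripts to look and compute and a shell command to move; the robot and the scene stay as the last step left them, time stands still between calls to the robot, and variables do not carry over. Pictures are saved under pics/ and viewed, about 12 in all and at most 16, crops included, and the job is handed in when it is done.

```bash
mkdir -p pics; cat > h.py <<'E'
from station import ctrl
import numpy as np, cv2
from scipy.spatial.transform import Rotation as Ro
def px(cam,X):
    c=ctrl.calibration(cam); p=np.array(c["R"])@np.array(X)+np.array(c["t"]).ravel()
    return c["fx"]*p[0]/p[2]+c["cx"], c["fy"]*p[1]/p[2]+c["cy"]
def onplane(cam,u,v,z):
    c=ctrl.calibration(cam); R=np.array(c["R"]); t=np.array(c["t"]).ravel()
    d=R.T@np.array([(u-c["cx"])/c["fx"],(v-c["cy"])/c["fy"],1]); o=-R.T@t
    return o+d*(z-o[2])/d[2]
def shot(cam,name,crop=None,s=1):
    im=ctrl.get_image(cam); 
    if crop: x,y,w,h=crop; im2=im[y:y+h,x:x+w]
    else: im2=im
    cv2.imwrite("pics/"+name,cv2.resize(im2[:,:,::-1],None,fx=s,fy=s,interpolation=cv2.INTER_CUBIC)); return im
def tomove(dx,dy,dz=0):
    "world displacement (mm) -> tool axes"
    R=Ro.from_rotvec(ctrl.get_obs()["tool_rot"]).as_matrix(); return np.round(R.T@np.array([dx,dy,dz]),1)
E
python3 - <<'E'
from h import *
o=ctrl.get_obs(); print(o, ctrl.grip_point_offset)
print(Ro.from_rotvec(o["tool_rot"]).as_matrix().round(3))
for c in("top","side"):
    shot(c,c+"0.png",s=1.25); k=ctrl.calibration(c); print(c,k)
    for l in("case1_center","fence_tab","drawer_handle","fence_mark","roof_edge","spectacles"):
        print(c,l,[(b["rect"],round(b["conf"],2)) for b in ctrl.boxes_of(c,l)])
E
```

```text
{'t': 0.0, 'q': array([-1.28901917e+00,  5.33520854e-02,  1.61427762e+00,  8.04405125e-06,
        1.47600651e+00, -1.19014064e-01]), 'dq': array([-0.0003932 , -0.00042135, -0.00029417,  0.00012443, -0.00017662,
        0.00057484]), 'effort': array([-8.87331789e-04, -3.93685055e+01, -3.70178425e+01, -3.33964026e-04,
        6.95966752e-03,  1.39120067e-05]), 'tool_pos': array([ 0.2436633 , -0.57487538,  0.23007577]), 'tool_rot': array([-3.07672636e+00, -6.24949380e-01,  2.48251412e-04]), 'contact_force': array([ 0.57086591, -0.0349041 ,  0.26380472]), 'wrist_torque': array([-0.02812443,  0.04530714,  0.02020928]), 'opening': 0.08540310758844473} 0.0187
[[ 0.921  0.39  -0.001]
 [ 0.39  -0.921  0.002]
 [ 0.    -0.002 -1.   ]]
top {'fx': 474.52458320476956, 'fy': 474.52458320476956, 'cx': 321.5161329998197, 'cy': 191.39460569902923, 'R': array([[ 0.02602164, -0.99956101, -0.01416558],
       [-0.99584044, -0.02468181, -0.08770764],
       [ 0.0873195 ,  0.01638896, -0.99604553]]), 't': array([-6.88220678e-04,  5.20865619e-01,  1.72989655e+00])}
top case1_center []
top fence_tab []
top 
[... 176 characters left out ...]
op roof_edge [([328.4, 102.7, 102.7, 82.0], 0.75)]
top spectacles []
side {'fx': 443.1904955712148, 'fy': 443.1904955712148, 'cx': 315.31936130870645, 'cy': 198.98609012123276, 'R': array([[-9.95287421e-01, -9.69664916e-02,  6.70130065e-04],
       [-6.91890069e-02,  7.05296766e-01, -7.05527713e-01],
       [ 6.79399065e-02, -7.02249224e-01, -7.08682014e-01]]), 't': array([0.4959715 , 0.11769823, 1.34056811])}
side case1_center [([281.2, 137.0, 27.9, 76.8], 0.49)]
side fence_tab []
side drawer_handle [([278.6, 135.7, 28.7, 78.7], 0.86)]
side fence_mark []
side roof_edge [([206.4, 126.3, 99.8, 95.8], 0.72)]
side spectacles [([255.6, 380.0, 5.0, 1.3], 0.62), ([371.0, 358.8, 22.3, 30.0], 0.49)]
```

View pics/top0.png

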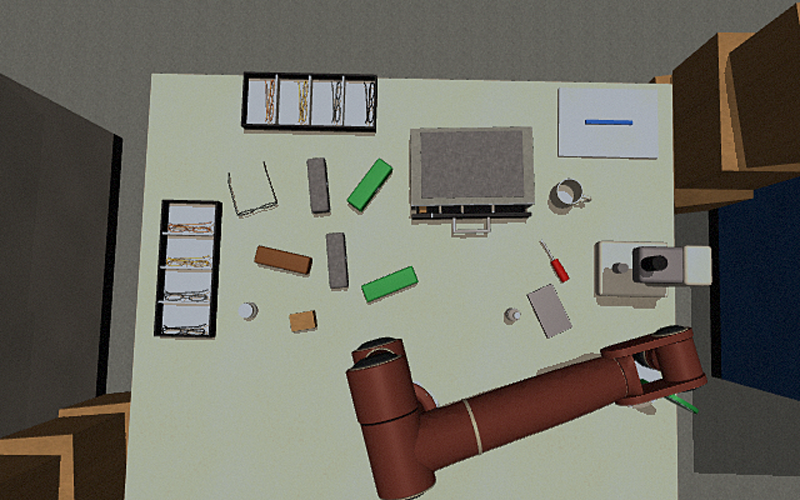

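View pics/side0.png

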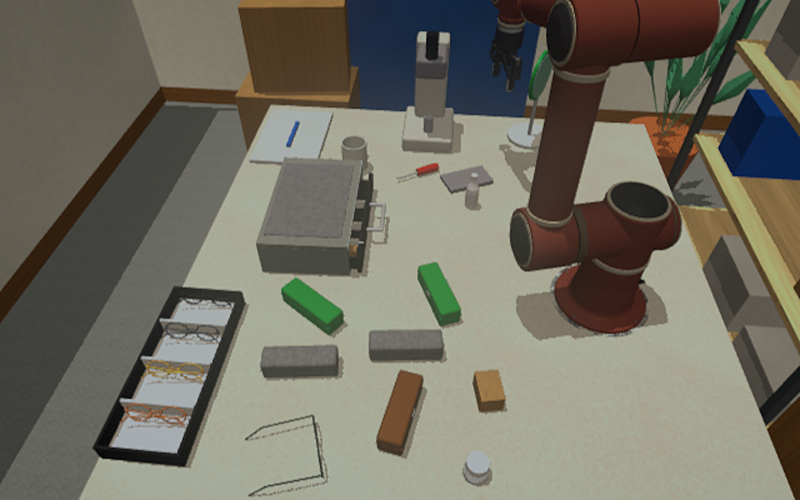

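Candidates for "case" (top view, 800-px picture): grey (318,186) and grey (337,261), which are the ones meant. The brown (283,260) and the green (370,185) and (389,284) are look-alikes. The unit's roof front edge is at about v=207, and the handle is near (471,232). Next is a close crop to check the choice and get the numbers.

```bash
python3 - <<'E'
from h import *
im=shot("top","crop1.png",(230,95,210,150),3.8)
g=cv2.cvtColor(im,cv2.COLOR_RGB2HSV)
# grey cases by saturation/value
m=((g[...,1]<50)&(g[...,2]>60)&(g[...,2]<165)).astype(np.uint8)
m=cv2.morphologyEx(m,cv2.MORPH_OPEN,np.ones((3,3)))
n,L,S,C=cv2.connectedComponentsWithStats(m)
for i in range(1,n):
    if 300<S[i,4]<12000 and S[i,1]>80 and S[i,1]<300:
        r=cv2.minAreaRect(np.argwhere(L==i)[:,::-1].astype(np.float32))
        print(S[i],np.round(r[0],1),np.round(r[1],1),round(r[2],1))
        for z in(.05,.102): print(z,[onplane("top",*p,z)[:2].round(3).tolist() for p in cv2.boxPoints(r)], onplane("top",*r[0],z).round(3))
E
```

```text
[ 328  101  100   64 6173] [377.4 132.5] [62.5 98.9] 89.1
0.05 [[0.85, -0.001], [0.864, -0.366], [0.632, -0.371], [0.617, -0.011]] [ 0.74  -0.187  0.05 ]
0.102 [[0.836, -0.002], [0.849, -0.355], [0.624, -0.36], [0.61, -0.011]] [ 0.729 -0.182  0.102]
[245 126  17  43 595] [253.4 147.1] [42.6 14. ] 85.0
0.05 [[0.752, 0.302], [0.757, 0.251], [0.6, 0.231], [0.594, 0.282]] [0.675 0.267 0.05 ]
0.102 [[0.74, 0.293], [0.746, 0.243], [0.593, 0.224], [0.587, 0.273]] [0.666 0.258 0.102]
[260 186  17  44 620] [268.5 207.5] [43.7 14.3] 85.6
0.05 [[0.532, 0.238], [0.537, 0.186], [0.379, 0.168], [0.374, 0.22]] [0.455 0.203 0.05 ]
0.102 [[0.527, 0.23], [0.532, 0.18], [0.378, 0.163], [0.373, 0.213]] [0.452 0.196 0.102]
[ 482  197   67   41 1611] [515. 217.] [40. 66.] 90.0
0.05 [[0.512, -0.568], [0.518, -0.805], [0.375, -0.803], [0.368, -0.568]] [ 0.443 -0.686  0.05 ]
0.102 [[0.508, -0.552], [0.514, -0.782], [0.374, -0.779], [0.368, -0.551]] [ 0.441 -0.666  0.102]
[423 228  34  41 841] [439.7 248. ] [39.6 21.7] 64.5
0.05 [[0.371, -0.351], [0.406, -0.421], [0.28, -0.482], [0.245, -0.413]] [ 0.325 -0.417  0.05 ]
0.102 [[0.37, -0.341], [0.405, -0.409], [0.282, -0.468], [0.249, -0.401]] [ 0.326 -0.405  0.102]
[540 229  13  32 412] [546.  244.5] [31. 12.] 90.0
0.05 [[0.402, -0.775], [0.403, -0.818], [0.293, -0.816], [0.292, -0.774]] [ 0.348 -0.796  0.05 ]
0.102 [[0.401, -0.752], [0.402, -0.794], [0.295, -0.792], [0.294, -0.751]] [ 0.348 -0.772  0.102]
```

View pics/crop1.png

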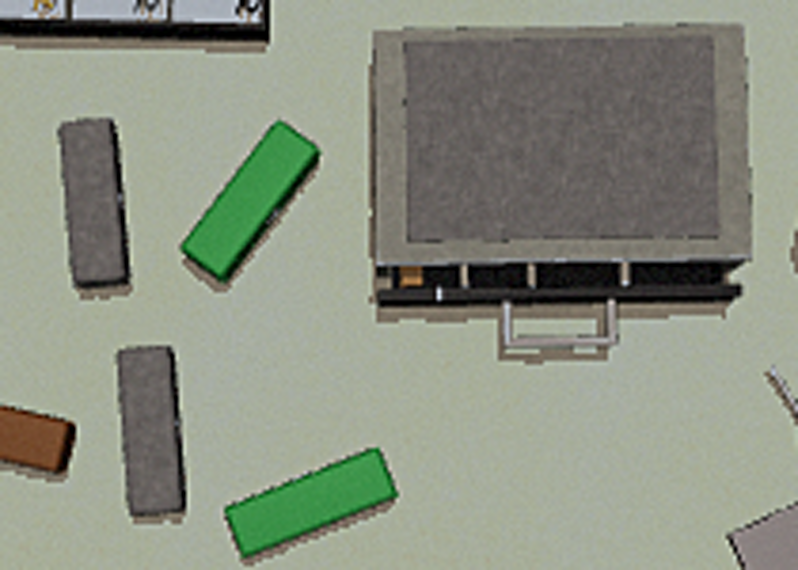

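Two grey cases are confirmed: crop (95,203) and (152,432). The roof front corners are at (374,261) and (751,258), the bar handle spans (507–617,343), the mark is at (439,293) and the fence at (465,275).

```bash
python3 - <<'E'
from h import *
f=lambda u,v,z: onplane("top",230+u/3.8,95+v/3.8,z)
FL,FR,RL,RR=[f(*p,.102) for p in((374,261),(751,258),(374,30),(744,26))]
print(FL,FR,RL,RR,np.linalg.norm(FL-FR))
H=[f(505,343,.045),f(617,343,.045)]; print("handle",H,(H[0]+H[1])/2)
for a,b in((FL,FR),(RL,RR),H): d=a-b; print("unit yaw",np.degrees(np.arctan2(-d[0],d[1])))
print("mark",f(439,293,.06),"panel ends",f(378,297,.06),f(740,291,.06))
o=ctrl.get_obs(); R=Ro.from_rotvec(o["tool_rot"]).as_matrix()
print("tool yaw x axis",np.degrees(np.arctan2(R[1,0],R[0,0])))
E
```

```text
[ 0.61293366 -0.01065828  0.102     ] [ 0.62414006 -0.36104288  0.102     ] [ 0.83273895 -0.00521678  0.102     ] [ 0.84425928 -0.35305423  0.102     ] 0.3505637579893042
handle [array([ 0.54495288, -0.1380965 ,  0.045     ]), array([ 0.54759073, -0.24532535,  0.045     ])] [ 0.54627181 -0.19171092  0.045     ]
unit yaw 1.8318746518683358
unit yaw 1.8969353136603138
unit yaw 1.4091991124441055
mark [ 0.58980035 -0.07327395  0.06      ] panel ends [ 0.5845475  -0.01519307  0.06      ] [ 0.59864635 -0.35950233  0.06      ]
tool yaw x axis 22.963085624466693
```

```bash
python3 -m creep '[[255,20,-10,0,0.03],[255,57,-29,0,0.08],[255,94,-48,0,0.13],[255,131,-66,0,0.18],[255,168,-85,0,0.23],[255,205,-104,0,0.28],[255,242,-122,0,0.32],[255,279,-141,0,0.37],[255,316,-160,0,0.37],[255,353,-178,0,0.37],[255,390,-197,0,0.37],[255,427,-216,0,0.37]]' 40; python3 - <<'E'
from h import *
o=ctrl.get_obs();R=Ro.from_rotvec(o["tool_rot"]).as_matrix();print(R.round(3),tomove(568.8-o["tool_pos"][0]*1e3,-191-o["tool_pos"][1]*1e3,100-o["tool_pos"][2]*1e3))
E
```

```text
t: 1.75
tool_pos: [0.5538, -0.2082, 0.2316]
tool_rot: [3.141, 0.048, 0.001]
contact_force: [0.8, 0.1, -1.1]
opening: -0.0004
[[ 1.     0.031  0.001]
 [ 0.031 -1.    -0.   ]
 [ 0.001  0.    -1.   ]] [ 15.4 -16.8 131.6]
```

```bash
python3 -m creep '[[255,8,-8,30,0],[255,15,-17,60,0],[255,15,-17,95,0],[255,15,-17,115,0],[255,15,-17,128,0],[255,15,-17,130,0],[255,15,-17,130,0]]'; python3 - <<'E'
from h import *
im=shot("side","s1.png",(200,110,140,110),5)
print(px("side",ctrl.get_obs()["tool_pos"]))
E
```

```text
t: 2.33
tool_pos: [0.567, -0.1926, 0.1011]
tool_rot: [-3.141, -0.048, 0.001]
contact_force: [-0.3, 0.4, 0.4]
opening: -0.0003
(np.float64(299.8037213175774), np.float64(158.97405044038328))
```

View pics/s1.png

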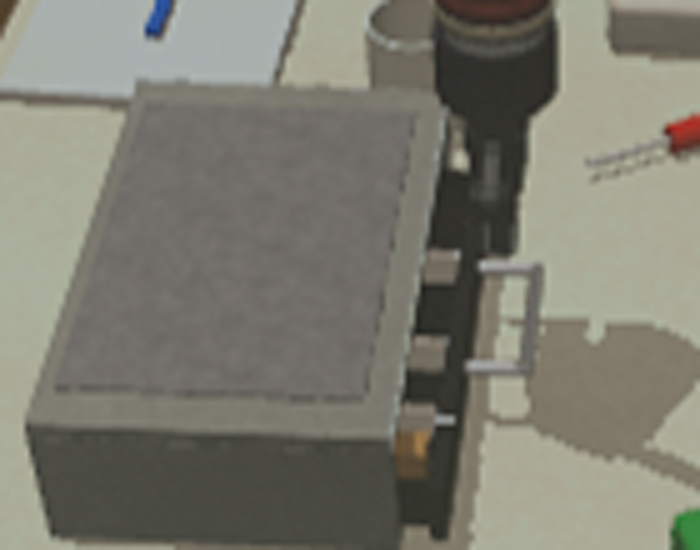

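The fingertip sits at crop (500,245), where I predicted it. It is left of the bar (535,320), on the panel side, so I can descend into the gap and pull.

```bash
python3 -m creep '[[255,1,0,20,0],[255,1,0,40,0],[255,1,0,55,0],[255,1,0,63,0],[255,1,0,64,0],[255,1,0,64,0]]'
```

```text
t: 2.88
tool_pos: [0.569, -0.193, 0.0386]
tool_rot: [3.14, 0.048, 0.003]
contact_force: [-0.4, 1.4, 0.5]
opening: -0.0004
```

```bash
python3 -m creep '[[255,-10,0,0,0],[255,-20,0,0,0],[255,-30,0,0,0],[255,-40,0,0,0],[255,-50,0,0,0],[255,-60,0,0,0],[255,-70,0,0,0],[255,-80,0,0,0],[255,-90,0,0,0],[255,-95,0,0,0],[255,-95,0,0,0],[255,-95,0,0,0]]'
```

```text
t: 3.88
tool_pos: [0.4715, -0.1947, 0.0361]
tool_rot: [-3.139, -0.048, 0.005]
contact_force: [-0.3, -0.6, 0.4]
opening: 0.0001
```

```bash
python3 -m creep '[[255,-3,0,0,0],[255,-6,0,0,0],[255,-9,0,0,0],[255,-12,0,0,0],[255,-15,0,0,0],[255,-18,0,0,0]]'; python3 - <<'E'
from h import *
im=shot("top","t2.png",(300,110,150,130),5)
print(px("top",ctrl.get_obs()["tool_pos"]))
E
```

```text
t: 4.38
tool_pos: [0.4624, -0.1955, 0.0375]
tool_rot: [3.141, 0.043, 0.034]
contact_force: [40.8, 2.9, -29.8]
opening: -0.0001
(np.float64(378.086638218996), np.float64(208.3344261494434))
```

View pics/t2.png

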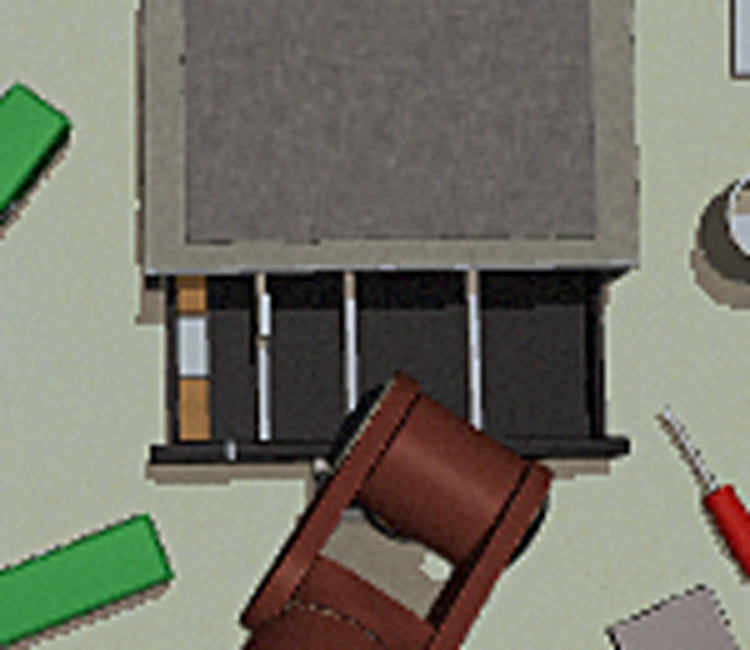

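The drawer is at its stop: 41 N, with the handle at 0.446 where geometry predicts 0.4455. The tab is near crop (263,325), the fence's end at (265,438) and the mark at (231,450). I'll back off and lift.

```bash
python3 -m creep '[[255,10,0,0,0],[255,20,0,0,0],[255,22,0,-10,0],[255,22,0,-40,0],[255,22,0,-75,0],[255,22,0,-75,0]]'; python3 - <<'E'
from h import *
f=lambda u,v,z: onplane("top",300+u/5,110+v/5,z)
O=np.array([.6185,-.186]);a=np.radians(1.85);ex=np.array([np.cos(a),np.sin(a)]);ey=np.array([-ex[1],ex[0]])
F=O-.025*ex
def d(p): p=p[:2]-F; return (p@ex*1e3).round(1),(p@ey*1e3).round(1)
print("tab",d(f(263,325,.077)),"fence near",d(f(265,438,.044)),"far",d(f(263,280,.044)),"mark",d(f(231,450,.06)))
print("div",d(f(352,430,.044)),d(f(475,428,.044)),"roof",d(f(148,272,.102)),d(f(636,266,.102)))
o=ctrl.get_obs(); print(o["tool_pos"],d(o["tool_pos"]),Ro.from_rotvec(o["tool_rot"]).as_matrix().round(3))
E
```

```text
t: 4.93
tool_pos: [0.481, -0.1978, 0.1205]
tool_rot: [3.135, 0.049, 0.015]
contact_force: [1.5, -0.9, 1.3]
opening: 0.0002
tab (np.float64(-12.9), np.float64(89.0)) fence near (np.float64(-91.7), np.float64(86.8)) far (np.float64(24.3), np.float64(86.9)) mark (np.float64(-101.4), np.float64(112.2))
div (np.float64(-86.4), np.float64(23.4)) (np.float64(-85.6), np.float64(-66.0)) roof (np.float64(22.5), np.float64(171.3)) (np.float64(23.9), np.float64(-173.6))
[ 0.4809638  -0.19777396  0.12046608] (np.float64(-112.8), np.float64(-7.3)) [[ 0.999  0.031  0.01 ]
 [ 0.031 -0.999 -0.007]
 [ 0.009  0.007 -1.   ]]
```

```bash
python3 -m creep '[[255,15,-10,0,0],[255,45,-30,0,0],[255,80,-50,0,0],[255,105,-64,0,0],[255,105,-64,10,0],[255,105,-64,30,0],[255,105,-64,50,0],[255,105,-64,65,0],[255,105,-64,65,0],[255,105,-64,65,0]]'; python3 - <<'E'
from h import *
im=shot("side","s2.png",(215,110,110,110),5)
print(px("side",ctrl.get_obs()["tool_pos"]))
E
```

```text
t: 5.77
tool_pos: [0.5791, -0.1281, 0.0467]
tool_rot: [-3.141, -0.048, 0.004]
contact_force: [0.4, -1.0, 0.3]
opening: -0.0003
(np.float64(294.03256599877534), np.float64(184.48992633366618))
```

View pics/s2.png

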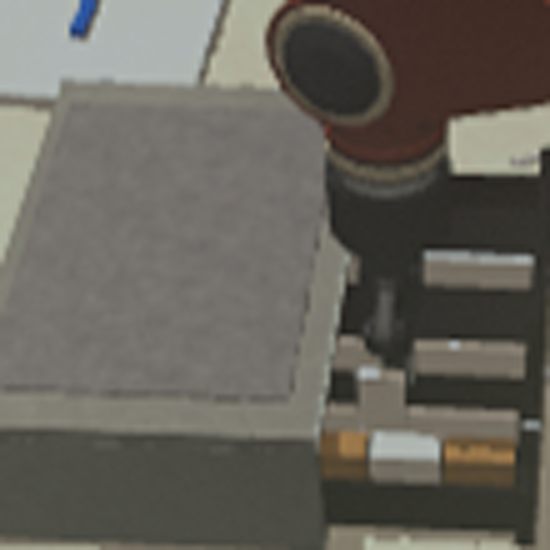

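The fingers are right of the tab (382,390) and lined up with it. I'll raise 4 mm and creep left.

```bash
python3 -m creep '[[255,3,-2,-4,0],[255,3,-4,-4,0],[255,3,-6,-4,0],[255,3,-8,-4,0],[255,3,-10,-4,0],[255,3,-12,-4,0],[255,3,-14,-4,0],[255,3,-16,-4,0]]'
```

```text
t: 6.48
tool_pos: [0.5829, -0.1141, 0.0518]
tool_rot: [3.136, 0.049, 0.001]
contact_force: [-0.3, -8.2, 0.1]
opening: -0.0002
```

```bash
cat > fen.py <<'E'
from h import *
def fence():
    im=ctrl.get_image("top").astype(float).min(2); cv2.imwrite("pics/fen.png",cv2.resize(im[155:210,325:435].astype(np.uint8),None,fx=7,fy=7,interpolation=cv2.INTER_CUBIC))
    out=[]
    for v in range(184,196):
        def cen(a,b):
            w=np.clip(im[v,a:b]-70,0,None); return (w*np.arange(a,b)).sum()/w.sum() if w.sum()>40 else np.nan
        out.append((v,cen(340,365),cen(366,375),cen(390,399)))
    out=np.array(out); 
    f,a,b=np.nanmedian(out[:,1]),np.nanmedian(out[:,2]),np.nanmedian(out[:,3])
    w=np.clip(im[198:202,343:350].mean(0)-60,0,None); m=(w*np.arange(343,350)).sum()/w.sum()
    print(out.round(2)); print("cols",f,a,b,"fence y", 25+(a-f)/(b-a)*90,"mark col",m)
    for n,u,v,z in(("f",f,190,.044),("a",a,190,.044),("b",b,190,.044),("m",m,200,.06)): print(n,onplane("top",u,v,z).round(4))
E
python3 -c "
from fen import *
fence()"
```

```text
[[184.   351.37    nan 394.58]
 [185.   351.35    nan 394.59]
 [186.      nan    nan 394.59]
 [187.      nan    nan 394.58]
 [188.      nan    nan 394.69]
 [189.      nan    nan 394.7 ]
 [190.      nan    nan 394.69]
 [191.      nan    nan 394.7 ]
 [192.      nan    nan 394.71]
 [193.      nan    nan 394.71]
 [194.      nan    nan 394.7 ]
 [195.      nan    nan 394.69]]
cols 351.3575396825397 nan 394.694142614601 fence y nan mark col nan
f [ 0.5267 -0.0965  0.044 ]
a [nan nan nan]
b [ 0.5306 -0.2541  0.044 ]
m [nan nan nan]fen.py:10: RuntimeWarning: All-NaN slice encountered
  f,a,b=np.nanmedian(out[:,1]),np.nanmedian(out[:,2]),np.nanmedian(out[:,3])
fen.py:11: RuntimeWarning: invalid value encountered in scalar divide
  w=np.clip(im[198:202,343:350].mean(0)-60,0,None); m=(w*np.arange(343,350)).sum()/w.sum()
```

View pics/fen.png

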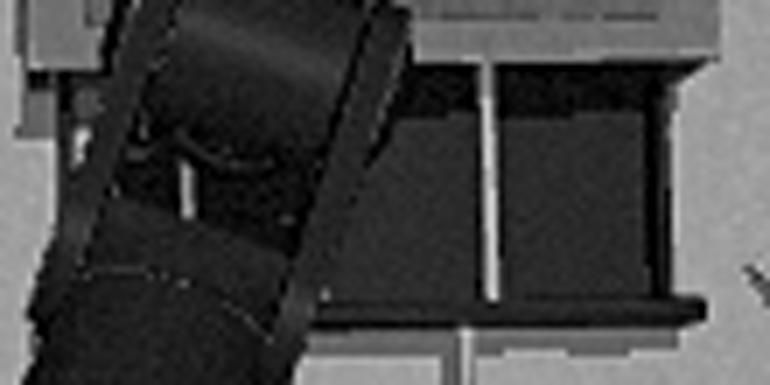

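The fence shows at col 351.4 and the right divider at 394.6, so fence y is about 92 and about 23 mm remain. Push most of it.

```bash
python3 -m creep '[[255,0,-2,0,0],[255,0,-4,0,0],[255,0,-6,0,0],[255,0,-8,0,0],[255,0,-10,0,0],[255,0,-12,0,0],[255,0,-14,0,0],[255,0,-16,0,0],[255,0,-16,0,0]]'; python3 - <<'E'
from fen import *
im=ctrl.get_image("top").astype(float).min(2)
cv2.imwrite("pics/fen.png",cv2.resize(im[155:210,325:435].astype(np.uint8),None,fx=7,fy=7,interpolation=cv2.INTER_CUBIC))
for v in range(170,198,2): print(v,im[v,335:362].astype(int).tolist())
for v in (178,184):
    w=np.clip(im[v,388:402]-70,0,None); print((w*np.arange(388,402)).sum()/w.sum())
E
```

```text
t: 7.28
tool_pos: [0.5823, -0.0979, 0.0518]
tool_rot: [3.137, 0.049, 0.0]
contact_force: [-1.5, -6.9, 0.4]
opening: 0.0002
170 [37, 39, 35, 33, 27, 28, 12, 15, 9, 25, 25, 17, 21, 21, 25, 25, 28, 28, 26, 34, 27, 28, 30, 28, 28, 34, 23]
172 [34, 38, 36, 47, 13, 32, 20, 15, 13, 9, 13, 10, 16, 19, 26, 12, 22, 20, 12, 27, 27, 26, 25, 27, 23, 28, 26]
174 [30, 35, 43, 3, 0, 43, 14, 10, 0, 0, 30, 45, 14, 9, 12, 13, 11, 11, 10, 13, 18, 16, 17, 27, 18, 23, 30]
176 [37, 44, 12, 109, 140, 103, 58, 27, 7, 6, 8, 10, 30, 36, 18, 2, 24, 51, 15, 11, 15, 3, 8, 12, 3, 19, 14]
178 [31, 36, 33, 125, 120, 126, 70, 19, 11, 18, 13, 79, 26, 0, 10, 35, 45, 43, 54, 36, 45, 22, 14, 46, 0, 1, 21]
180 [38, 0, 129, 119, 112, 124, 65, 6, 22, 24, 0, 95, 154, 8, 8, 6, 17, 5, 0, 11, 2, 6, 0, 11, 7, 14, 17]
182 [10, 98, 126, 117, 119, 124, 71, 0, 17, 3, 0, 86, 152, 48, 13, 13, 22, 20, 19, 23, 15, 11, 20, 15, 17, 9, 20]
184 [26, 31, 29, 49, 49, 109, 39, 4, 13, 15, 0, 87, 153, 42, 7, 17, 3, 10, 9, 12, 17, 11, 9, 13, 19, 14, 0]
186 [41, 31, 44, 34, 39, 39, 37, 34, 27, 34, 26, 53, 122, 44, 10, 16, 22, 6, 22, 22, 18, 2, 16, 10, 19, 21, 50]
188 [33, 34, 35, 30, 30, 35, 36, 37, 36, 34, 32, 27, 30, 31, 39, 34, 35, 34, 24, 11, 25, 15, 11, 25, 16, 51, 12]
190 [31, 20, 32, 26, 31, 35, 28, 33, 34, 31, 29, 35, 31, 36, 29, 32, 26, 36, 31, 31, 36, 36, 35, 32, 16, 18, 15]
192 [26, 34, 31, 26, 37, 34, 31, 33, 35, 36, 40, 32, 34, 42, 33, 33, 34, 33, 34, 35, 30, 41, 38, 37, 31, 38, 37]
194 [58, 51, 50, 49, 58, 56, 53, 55, 25, 19, 31, 26, 36, 32, 41, 34, 32, 40, 33, 35, 37, 32, 30, 35, 35, 39, 19]
196 [30, 27, 25, 32, 32, 30, 23, 31, 35, 33, 36, 31, 36, 34, 19, 21, 35, 27, 33, 31, 32, 27, 32, 28, 19, 14, 59]
394.3932038834951
394.5990566037736
```

About 6.3 mm remain. I'll push 5.5 mm, then back off, lift, and check without the arm in view.

```bash
python3 -m creep '[[255,0,-1.5,0,0],[255,0,-3,0,0],[255,0,-4.5,0,0],[255,0,-5.5,0,0],[255,0,-5.5,0,0],[255,0,4,0,0],[255,0,15,-20,0],[255,0,25,-50,0],[255,-40,25,-60,0],[255,-80,25,-60,0],[255,-120,60,-60,0],[255,-160,100,-60,0]]';python3 -m creep '[[255,0,40,0,0],[255,0,80,0,0],[255,0,120,0,0],[255,0,120,0,0]]'; python3 -c "
from fen import *
fence()"
```

```text
t: 8.33
tool_pos: [0.442, -0.1813, 0.1112]
tool_rot: [-3.141, -0.053, -0.0]
contact_force: [1.1, -1.6, -0.7]
opening: -0.0
t: 8.67
tool_pos: [0.4471, -0.3079, 0.1122]
tool_rot: [3.138, 0.04, 0.003]
contact_force: [0.3, 0.0, 0.7]
opening: 0.0002
[[184.   343.27 369.72 394.58]
 [185.   345.14 369.7  394.59]
 [186.   345.39 369.7  394.59]
 [187.   345.48 369.73 394.59]
 [188.   345.48 369.95 394.69]
 [189.   345.48 369.9  394.71]
 [190.   345.49 369.94 394.69]
 [191.   345.48 370.27 394.69]
 [192.   345.58 370.27 394.72]
 [193.   345.58 370.25 394.72]
 [194.   345.51 370.26 394.72]
 [195.   345.59 370.23 394.69]]
cols 345.48257719510093 369.9462568058076 394.68848684210525 fence y 113.98677127056003 mark col 345.78923766816143
f [ 0.5261 -0.0751  0.044 ]
a [ 0.5283 -0.1642  0.044 ]
b [ 0.5306 -0.2541  0.044 ]
m [ 0.4885 -0.0764  0.06  ]
```

View pics/fen.png

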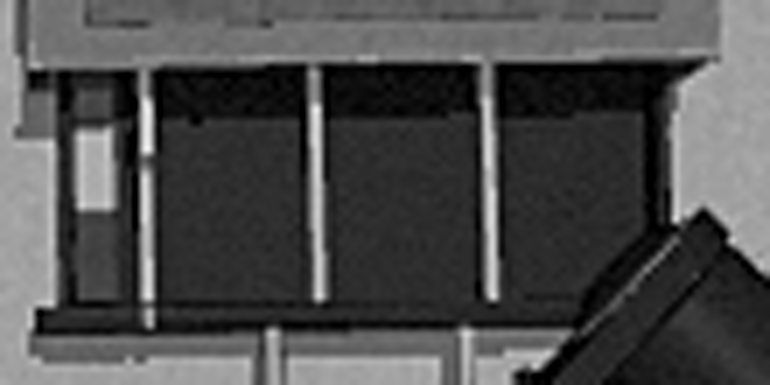

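The fence is level with the mark: −0.0763 against −0.0764 m at the panel, and 114–115 mm by the dividers. Next I'll check the case positions and work out the move to the nearer case, B.

```bash
cat > cases.py <<'E'
from h import *
def cases():
    im=ctrl.get_image("top"); g=cv2.cvtColor(im,cv2.COLOR_RGB2HSV)
    m=((g[...,1]<50)&(g[...,2]>60)&(g[...,2]<165)).astype(np.uint8)
    m=cv2.morphologyEx(m,cv2.MORPH_OPEN,np.ones((3,3))); n,L,S,C=cv2.connectedComponentsWithStats(m)
    for i in range(1,n):
        if 350<S[i,4]<900 and 80<S[i,1]<300 and S[i,0]<420:
            p=np.argwhere(L==i)[:,::-1]; w=np.array([onplane("top",*q,.05)[:2] for q in p])
            r=cv2.minAreaRect((w*1e3).astype(np.float32)); b=cv2.boxPoints(r); e=[b[1]-b[0],b[2]-b[1]]; e=max(e,key=np.linalg.norm)
            print("case",np.round(r[0],0),np.round(r[1],0),"yaw",(np.degrees(np.arctan2(e[1],e[0]))+90)%180-90)
def go(x,y,z):
    p=ctrl.get_obs()["tool_pos"]*1e3; print("to",(x,y,z),tomove(x-p[0],y-p[1],z-p[2]))
E
python3 -c "
from cases import *
cases(); go(440,201,150)"
```

```text
case [676. 267.] [159.  52.] yaw 7.2031174
case [455. 203.] [159.  52.] yaw 6.5282516
to (440, 201, 150) [   7.2 -504.1  -38.3]
```

```bash
python3 -m creep '[[40,0,-15,-20,0],[40,1,-50,-38,0],[40,1,-90,-38,-0.04],[40,2,-130,-38,-0.08],[40,3,-170,-38,-0.08],[40,3,-210,-38,-0.08],[40,4,-250,-38,-0.08],[40,4,-290,-38,-0.08],[40,5,-330,-38,-0.08],[40,6,-370,-38,-0.08],[40,7,-410,-38,-0.08],[40,7,-450,-38,-0.08]]' 30; python3 -c "
from cases import *
go(440,201,80)"
```

```text
t: 9.77
tool_pos: [0.4389, 0.1512, 0.1492]
tool_rot: [-3.136, -0.177, 0.0]
contact_force: [0.9, -0.1, 0.1]
opening: 0.0719
to (440, 201, 80) [  6.7 -49.4  69.2]
```

```bash
python3 -m creep '[[40,3,-25,0,0],[40,6,-49,10,0],[40,6,-49,40,0],[40,6,-49,65,0],[40,6,-49,69,0],[40,6,-49,69,0]]'; python3 -c "
from cases import *
go(440,201,28)
shot('side','s3.png',(250,220,150,130),5)"
```

```text
t: 10.27
tool_pos: [0.4382, 0.1977, 0.078]
tool_rot: [3.136, 0.176, -0.009]
contact_force: [0.1, -0.1, -0.0]
opening: 0.0722
to (440, 201, 28) [ 2.4 -3.1 50. ]
```

View pics/s3.png

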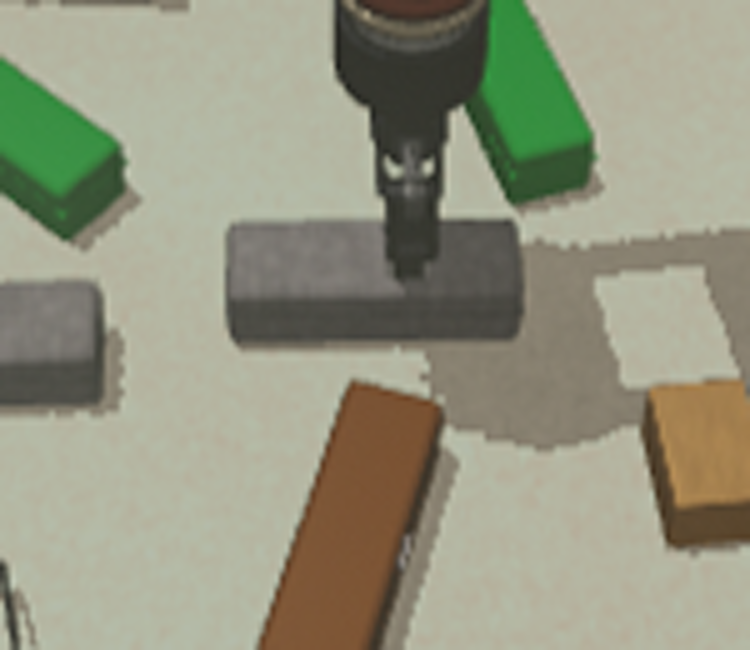

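The grip sits a little on the robot side of the case's middle, as planned (crop 410,270). Descend, close and lift.

```bash
python3 -m creep '[[40,2,-3,20,0],[40,2,-3,40,0],[40,2,-3,50,0],[40,2,-3,50,0],[255,2,-3,50,0],[255,2,-3,50,0],[255,2,-3,50,0],[255,2,-3,50,0],[255,2,-3,50,0],[255,2,-3,50,0],[255,2,-3,50,0],[255,2,-3,50,0]]' 25;  python3 -m creep '[[255,0,0,0,0],[255,0,0,-15,0],[255,0,0,-40,0],[255,0,0,-75,0],[255,0,0,-110,0],[255,0,0,-130,0],[255,0,0,-130,0]]' 25
```

```text
t: 11.32
tool_pos: [0.4441, 0.2011, 0.0321]
tool_rot: [-3.136, -0.174, -0.004]
contact_force: [-0.6, -2.0, 6.2]
opening: 0.0516
t: 11.9
tool_pos: [0.4459, 0.2017, 0.1665]
tool_rot: [-3.134, -0.174, -0.016]
contact_force: [1.7, 0.2, -0.5]
opening: 0.0511
```

```bash
python3 -c "
from cases import *
go(517.6,-209.5,166)"
```

```text
to (517.6, -209.5, 166) [ 25.7 416.6  -0. ]
```

```bash
python3 -m creep '[[255,0,15,0,0],[255,2,45,0,0],[255,4,83,0,0.04],[255,6,121,0,0.08],[255,9,159,0,0.08],[255,11,197,0,0.08],[255,13,235,0,0.08],[255,15,273,0,0.08],[255,18,311,0,0.08],[255,21,349,0,0.08],[255,23,387,0,0.08],[255,26,412,0,0.08]]' 20; python3 -m creep '[[255,0,4,0,0],[255,0,4,0,0],[255,0,4,0,0]]' 20; python3 -c "
from cases import *
go(517.6,-209.5,120)
shot('side','s4.png',(215,90,170,130),4.5)"
```

```text
t: 12.9
tool_pos: [0.5131, -0.2087, 0.1582]
tool_rot: [-3.141, -0.045, 0.004]
contact_force: [0.6, -0.1, -1.0]
opening: 0.0515
t: 13.15
tool_pos: [0.5133, -0.2091, 0.1586]
tool_rot: [-3.139, -0.048, 0.004]
contact_force: [-0.3, 0.1, -2.3]
opening: 0.0515
to (517.6, -209.5, 120) [ 4.4  0.6 38.6]
```

View pics/s4.png

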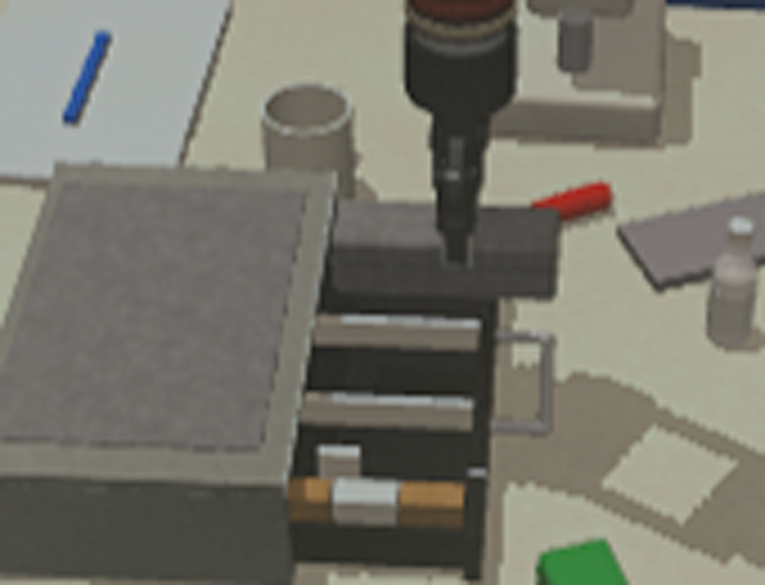

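The case hangs level, with the nose (333) just short of the roof and the tail over the panel. Lower it onto the panel edge and press to tip the nose down.

```bash
python3 -m creep '[[255,3,0,20,0],[255,3,0,45,0],[255,3,0,58,0],[255,3,0,62,0],[255,3,0,62,0]]' 20;python3 -m creep '[[255,0,0,3,0],[255,0,0,6,0],[255,0,0,8,0],[255,0,0,8,0]]' 20
```

```text
t: 13.62
tool_pos: [0.516, -0.2082, 0.0965]
tool_rot: [-3.139, -0.05, 0.005]
contact_force: [-0.4, -0.2, -0.6]
opening: 0.051
t: 13.95
tool_pos: [0.5182, -0.2101, 0.092]
tool_rot: [3.14, 0.048, 0.003]
contact_force: [-0.5, 1.2, 2.9]
opening: 0.0514
```

```bash
python3 -m creep '[[255,0,0,2,0],[255,0,0,4,0],[255,0,0,6,0],[255,0,0,8,0],[255,0,0,8,0]]' 20; python3 -m creep '[[255,0,0,2,0],[255,0,0,4,0],[255,0,0,4,0]]' 20;python3 -c "
from cases import *
shot('side','s5.png',(215,90,170,130),4.5)"
```

```text
t: 14.37
tool_pos: [0.5227, -0.2103, 0.0888]
tool_rot: [3.14, 0.047, 0.02]
contact_force: [4.0, 6.3, 15.8]
opening: 0.0513
t: 14.62
tool_pos: [0.5247, -0.2103, 0.0866]
tool_rot: [3.139, 0.047, 0.027]
contact_force: [6.8, 8.8, 20.3]
opening: 0.0513
```

View pics/s5.png

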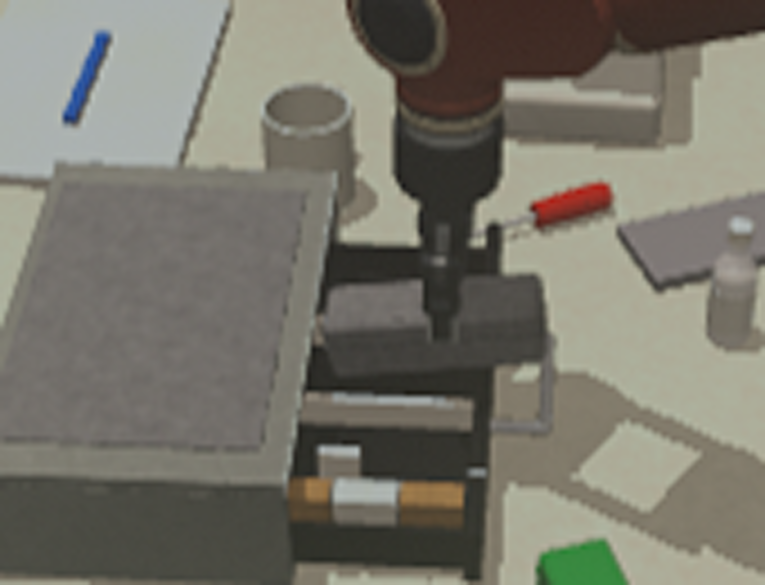

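It is tipping nose down by about 9°. Press on.

```bash
python3 -m creep '[[255,0,0,2,0],[255,0,0,4,0],[255,0,0,6,0],[255,0,0,6,0]]' 20; python3 -m creep '[[255,0,0,2,0],[255,0,0,4,0],[255,0,0,6,0],[255,0,0,6,0]]' 20
```

```text
t: 15.0
tool_pos: [0.5272, -0.2103, 0.0827]
tool_rot: [3.139, 0.046, 0.036]
contact_force: [11.4, 11.8, 23.7]
opening: 0.0514
t: 15.33
tool_pos: [0.5293, -0.2104, 0.0782]
tool_rot: [3.138, 0.046, 0.044]
contact_force: [14.8, 13.7, 27.5]
opening: 0.0511
```

```bash
python3 -m creep '[[255,3,0,-4,0],[255,6,0,-8,0],[255,10,0,-8,0],[255,16,0,-8,0],[255,22,0,-8,0],[255,28,0,-8,0],[255,34,0,-8,0],[255,40,0,-8,0],[255,40,0,-8,0]]' 20; python3 -c "
from cases import *
shot('side','s6.png',(215,90,170,130),4.5)"
```

```text
t: 16.08
tool_pos: [0.5585, -0.2089, 0.0748]
tool_rot: [3.141, 0.048, 0.003]
contact_force: [1.4, 0.3, 4.7]
opening: 0.0514
```

View pics/s6.png

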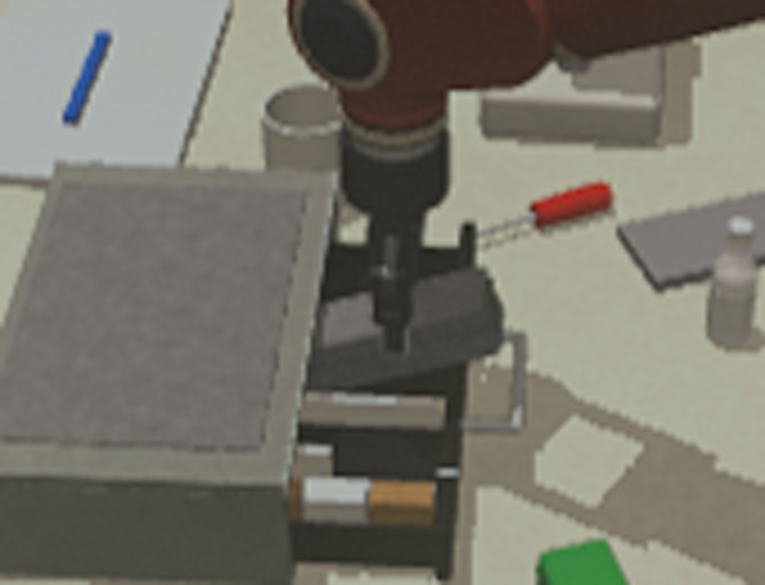

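The tilt is good (about 18°), but friction dragged the drawer in by about 20 mm: the panel is now at 462, was 490. I'll drag it back out with the case bearing on the panel edge, then lift slightly and advance clear of contact.

```bash
python3 -m creep '[[255,-3,0,2,0],[255,-8,0,3,0],[255,-14,0,3,0],[255,-20,0,3,0],[255,-26,0,3,0],[255,-32,0,3,0],[255,-36,0,3,0],[255,-36,0,3,0]]' 20; cat > drw.py <<'E'
from h import *
def drawer():
    "row of panel lower/front edge in top view at several columns vs stop (t2/fen: panel dark rows 198-201)"
    im=ctrl.get_image("top").astype(float).min(2)
    for c in(338,342,350,415,420): print(c,im[188:208,c].astype(int).tolist())
E
python3 -c "
from drw import *
drawer()"
```

```text
t: 16.8
tool_pos: [0.529, -0.2119, 0.0781]
tool_rot: [3.135, 0.046, 0.032]
contact_force: [14.8, 1.2, 14.2]
opening: 0.0511
338 [65, 63, 66, 63, 67, 68, 64, 72, 73, 67, 8, 56, 47, 30, 14, 113, 98, 93, 101, 171]
342 [30, 40, 44, 41, 41, 42, 39, 41, 38, 42, 27, 49, 39, 30, 18, 110, 98, 98, 101, 166]
350 [46, 38, 43, 46, 42, 54, 44, 47, 47, 46, 9, 57, 39, 20, 35, 104, 97, 102, 161, 155]
415 [75, 15, 8, 13, 26, 49, 39, 37, 38, 28, 44, 35, 25, 33, 111, 94, 104, 173, 162, 155]
420 [27, 24, 26, 20, 20, 25, 25, 27, 30, 5, 38, 34, 18, 33, 111, 96, 100, 169, 162, 158]
```

The drawer is back at its stop (panel rows 198–202 as before). Lift off, then advance.

```bash
python3 -m creep '[[255,3,0,-5,0],[255,6,0,-10,0],[255,6,0,-12,0],[255,6,0,-12,0]]' 20;  python3 -m creep '[[255,2,0,0,0],[255,6,0,0,0],[255,10,0,0,0],[255,14,0,0,0],[255,14,0,0,0]]' 20
```

```text
t: 17.18
tool_pos: [0.526, -0.209, 0.082]
tool_rot: [-3.14, -0.048, 0.004]
contact_force: [-0.4, 0.3, -2.0]
opening: 0.0514
t: 17.6
tool_pos: [0.5419, -0.209, 0.0832]
tool_rot: [-3.141, -0.049, -0.0]
contact_force: [-0.7, -0.7, -0.7]
opening: 0.0514
```

```bash
python3 -m creep '[[255,4,0,1,0],[255,8,0,3,0],[255,12,0,4,0],[255,16,0,4,0],[255,20,0,4,0],[255,20,0,4,0]]' 20; python3 -m creep '[[255,4,0,1,0],[255,8,0,2,0],[255,12,0,3,0],[255,16,0,4,0],[255,16,0,4,0]]' 20; python3 -c "
from drw import *
drawer()
shot('side','s7.png',(215,90,170,130),4.5)"
```

```text
t: 18.1
tool_pos: [0.562, -0.2084, 0.0795]
tool_rot: [3.141, 0.049, 0.001]
contact_force: [-0.8, 0.6, -1.4]
opening: 0.0513
t: 18.52
tool_pos: [0.578, -0.2079, 0.0753]
tool_rot: [3.141, 0.049, 0.001]
contact_force: [-0.1, -0.8, -1.5]
opening: 0.0514
338 [65, 65, 64, 62, 59, 62, 69, 68, 66, 65, 5, 50, 44, 41, 20, 107, 99, 95, 97, 169]
342 [39, 39, 46, 33, 41, 33, 35, 38, 35, 43, 31, 54, 43, 28, 13, 111, 99, 99, 100, 160]
350 [47, 44, 45, 41, 41, 45, 46, 46, 48, 41, 14, 58, 37, 17, 34, 105, 100, 97, 161, 158]
415 [40, 48, 44, 40, 39, 40, 41, 37, 39, 23, 52, 36, 31, 32, 107, 98, 104, 172, 165, 154]
420 [23, 20, 20, 21, 27, 30, 25, 25, 22, 7, 38, 36, 20, 34, 110, 101, 102, 170, 161, 158]
```

View pics/s7.png

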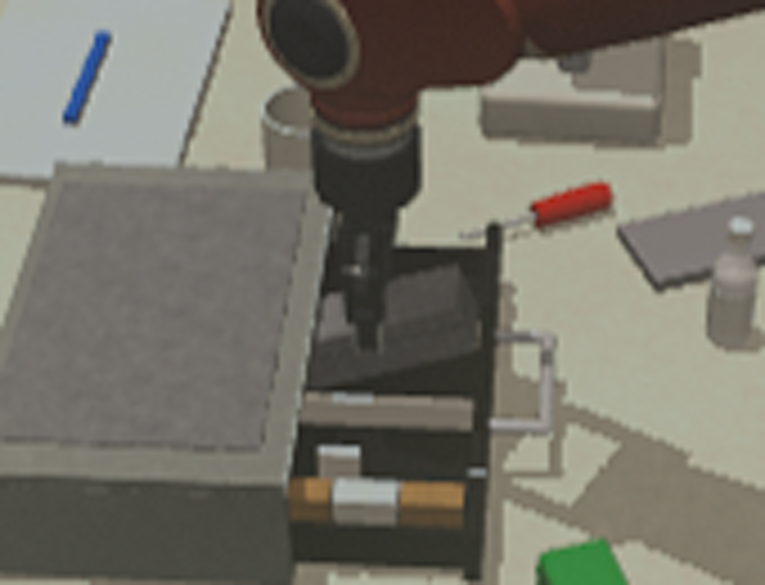

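The tail (475) is now inside the panel (490) and the drawer is still at its stop. Lower to level and release.

```bash
python3 -m creep '[[255,0,0,3,0],[255,0,0,6,0],[255,-1,0,9,0],[255,-2,0,12,0],[255,-3,0,15,0],[255,-4,0,18,0],[255,-5,0,20,0],[255,-5,0,22,0],[255,-5,0,22,0],[255,-5,0,22,0]]' 20; python3 -m creep '[[255,0,0,2,0],[255,0,0,4,0],[255,0,0,4,0]]' 20
```

```text
t: 19.45
tool_pos: [0.5815, -0.2082, 0.0674]
tool_rot: [3.14, 0.048, 0.031]
contact_force: [-2.4, 15.0, 44.9]
opening: 0.0512
t: 19.7
tool_pos: [0.5843, -0.2082, 0.067]
tool_rot: [3.139, 0.048, 0.04]
contact_force: [-2.8, 18.2, 54.2]
opening: 0.0512
```

Blocked at z = 0.067. The numbers put the tail's lower corner on the panel's top (height 39–40 mm). Lift, move further in, then lower.

```bash
python3 -m creep '[[255,0,0,-8,0],[255,2,0,-16,0],[255,4,0,-26,0],[255,4,0,-28,0],[255,4,0,-28,0]]' 20; python3 -c "
from drw import *
drawer();print(ctrl.get_obs()['tool_pos'])"
```

```text
t: 20.12
tool_pos: [0.5756, -0.208, 0.0766]
tool_rot: [-3.141, -0.048, 0.002]
contact_force: [-0.3, -0.8, -2.0]
opening: 0.0513
338 [65, 66, 67, 63, 64, 64, 66, 38, 8, 50, 44, 2, 54, 108, 97, 97, 159, 155, 159, 164]
342 [40, 38, 42, 40, 34, 37, 41, 42, 29, 51, 42, 1, 59, 105, 102, 96, 162, 166, 158, 153]
350 [49, 46, 41, 43, 44, 52, 44, 49, 32, 46, 38, 0, 57, 110, 97, 98, 165, 160, 153, 156]
415 [42, 37, 43, 40, 44, 45, 39, 25, 39, 35, 2, 54, 107, 102, 102, 164, 160, 163, 159, 155]
420 [29, 18, 24, 21, 25, 29, 28, 24, 39, 32, 9, 84, 104, 91, 96, 167, 161, 158, 156, 161]
[ 0.57518532 -0.2077934   0.07590629]
```

```bash
python3 -m creep '[[255,2,0,3,0],[255,4,0,5,0],[255,8,0,5,0],[255,12,0,5,0],[255,16,0,5,0],[255,18,0,5,0],[255,18,0,5,0]]' 20;python3 -c "
from drw import *
drawer();print(ctrl.get_obs()['tool_pos'])"
```

```text
t: 20.75
tool_pos: [0.5948, -0.2074, 0.0723]
tool_rot: [3.141, 0.049, 0.0]
contact_force: [-0.0, 0.0, -0.8]
opening: 0.0513
338 [56, 61, 69, 67, 67, 67, 67, 36, 0, 50, 39, 1, 59, 106, 96, 97, 161, 157, 157, 161]
342 [42, 34, 37, 38, 38, 37, 40, 35, 27, 45, 37, 8, 59, 104, 98, 98, 162, 159, 159, 152]
350 [43, 42, 44, 42, 44, 39, 41, 39, 24, 45, 40, 0, 54, 105, 94, 98, 167, 168, 166, 173]
415 [39, 43, 40, 37, 41, 36, 38, 33, 41, 39, 5, 57, 108, 99, 103, 165, 159, 160, 158, 156]
420 [23, 26, 27, 22, 29, 29, 25, 26, 37, 32, 11, 83, 105, 94, 99, 169, 163, 155, 157, 159]
[ 0.59450721 -0.20737538  0.07229947]
```

```bash
python3 -m creep '[[255,0,0,2,0],[255,0,0,4,0],[255,0,0,6,0],[255,0,0,8,0],[255,0,0,8,0]]' 20; python3 -m creep '[[255,-1,0,2,0],[255,-2,0,4,0],[255,-3,0,6,0],[255,-4,0,8,0],[255,-4,0,8,0]]' 20
```

```text
t: 21.22
tool_pos: [0.5949, -0.2075, 0.0657]
tool_rot: [3.141, 0.048, 0.003]
contact_force: [-2.8, 1.6, 5.8]
opening: 0.0513
t: 21.63
tool_pos: [0.5906, -0.2076, 0.0575]
tool_rot: [3.141, 0.048, 0.002]
contact_force: [-3.0, 1.5, 6.7]
opening: 0.0512
```

Levelling well at about 6 N. A little more, then release.

```bash
python3 -m creep '[[255,0,0,2,0],[255,0,0,4,0],[255,0,0,6,0],[255,0,0,7,0],[255,0,0,7,0]]' 20; python3 -m creep '[[255,0,0,0,0],[90,0,0,0,0],[90,0,0,0,0],[90,0,0,0,0],[90,0,0,0,0]]' 20;python3 -m creep '[[70,0,0,-10,0],[70,0,0,-25,0],[70,0,0,-60,0],[70,-30,0,-90,0],[70,-70,0,-90,0],[70,-110,-20,-90,0],[70,-140,-60,-90,0],[70,-140,-100,-90,0],[70,-140,-140,-90,0],[70,-140,-180,-90,0],[70,-140,-220,-90,0],[70,-140,-260,-90,0]]'; python3 -c "
from cases import *
from drw import *
drawer(); cases()
a=shot('side','x.png',(215,90,170,130),3);b=shot('top','y.png',(315,125,120,95),4.2)
import cv2
a=cv2.imread('pics/x.png');b=cv2.imread('pics/y.png');h=max(len(a),len(b));p=lambda i:cv2.copyMakeBorder(i,0,h-len(i),0,0,0)
r=np.hstack([p(a),p(b)]);r=cv2.resize(r,None,fx=min(1,790/r.shape[1]),fy=min(1,790/r.shape[1]));cv2.imwrite('pics/xy1.png',r);print(r.shape)"
```

```text
t: 22.05
tool_pos: [0.5905, -0.2076, 0.0502]
tool_rot: [3.141, 0.048, 0.002]
contact_force: [-2.3, 1.7, 6.0]
opening: 0.0514
t: 22.47
tool_pos: [0.59, -0.2075, 0.0489]
tool_rot: [-3.141, -0.048, 0.001]
contact_force: [-0.4, 0.8, -0.2]
opening: 0.0551
t: 23.47
tool_pos: [0.442, 0.049, 0.1404]
tool_rot: [3.141, 0.047, 0.004]
contact_force: [1.2, 0.1, -0.3]
opening: 0.0622
338 [61, 64, 64, 65, 64, 8, 54, 42, 39, 17, 113, 102, 92, 97, 161, 157, 153, 148, 158, 159]
342 [40, 36, 34, 39, 42, 33, 48, 39, 37, 28, 113, 100, 91, 96, 162, 156, 150, 153, 155, 153]
350 [51, 45, 46, 45, 44, 29, 51, 37, 26, 18, 107, 94, 99, 161, 156, 151, 153, 154, 152, 150]
415 [39, 39, 41, 34, 30, 41, 29, 23, 16, 107, 100, 92, 98, 160, 159, 153, 157, 159, 151, 152]
420 [18, 15, 22, 24, 19, 47, 33, 15, 21, 107, 94, 98, 162, 155, 150, 157, 156, 156, 155, 154]
case [676. 267.] [159.  52.] yaw 7.2031174
case [ 573. -209.] [95. 47.] yaw 0.91508484
(311, 790, 3)
```

View pics/xy1.png

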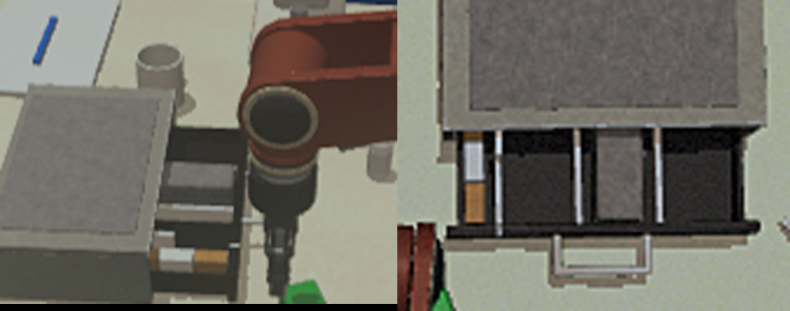

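The case lies flat in lane 2 (top view 620,178). The drawer crept in about 17 mm, so I'll hook it out to its stop again.

```bash
python3 -c "
from cases import *
print(onplane('top',315+203/3.27,125+271/3.27,.045))
go(486,-190,120)"
```

```text
[ 0.4637432  -0.19102709  0.045     ]
to (486, -190, 120) [ 35.5 239.5  20.1]
```

```bash
python3 -m creep '[[255,5,20,0,0],[255,15,60,0,0],[255,25,100,0,0],[255,36,140,0,0],[255,36,180,0,0],[255,36,220,0,0],[255,36,238,10,0],[255,36,238,20,0],[255,36,238,20,0]]' 40; python3 -c "
from cases import *
go(486,-190,37)"
```

```text
t: 24.42
tool_pos: [0.4835, -0.1912, 0.117]
tool_rot: [-3.139, -0.041, 0.006]
contact_force: [-0.7, 0.4, -0.6]
opening: 0.0002
to (486, -190, 37) [ 2.8 -0.9 80. ]
```

```bash
python3 -m creep '[[255,2,0,20,0],[255,2,0,45,0],[255,2,0,65,0],[255,2,0,78,0],[255,2,0,80,0],[255,2,0,80,0]]'; python3 -m creep '[[255,-4,0,0,0],[255,-8,0,0,0],[255,-12,0,0,0],[255,-16,0,0,0],[255,-20,0,0,0],[255,-24,0,0,0],[255,-28,0,0,0],[255,-31,0,0,0],[255,-31,0,0,0]]'
```

```text
t: 24.92
tool_pos: [0.4866, -0.1885, 0.0384]
tool_rot: [-3.14, -0.049, 0.004]
contact_force: [-0.1, 0.0, 0.1]
opening: 0.0003
t: 25.67
tool_pos: [0.4624, -0.1909, 0.0411]
tool_rot: [3.139, 0.045, 0.028]
contact_force: [23.1, 2.9, -10.1]
opening: -0.0
```

```bash
python3 -m creep '[[255,12,0,0,0],[255,24,0,0,0],[255,24,0,-20,0],[255,24,0,-60,0],[255,24,0,-100,0],[255,24,0,-130,0],[255,24,0,-130,0]]'; python3 -c "
from cases import *
from drw import *
cases(); go(664,265.5,170); drawer()"
```

```text
t: 26.25
tool_pos: [0.4832, -0.1918, 0.177]
tool_rot: [3.135, 0.048, 0.014]
contact_force: [0.9, -0.0, 0.5]
opening: -0.0001
case [676. 267.] [159.  52.] yaw 7.2031097
to (664, 265.5, 170) [ 196.  -450.7    2.6]
338 [61, 65, 63, 67, 64, 67, 64, 68, 6, 45, 41, 37, 25, 110, 98, 104, 166, 160, 160, 160]
342 [40, 40, 34, 41, 42, 38, 40, 38, 45, 51, 41, 40, 22, 109, 99, 96, 97, 163, 161, 150]
350 [49, 43, 47, 43, 47, 40, 47, 47, 29, 52, 39, 31, 16, 111, 100, 94, 99, 164, 154, 157]
415 [42, 37, 27, 23, 26, 27, 29, 39, 56, 41, 45, 0, 0, 35, 98, 184, 170, 166, 158, 154]
420 [22, 14, 27, 24, 24, 26, 28, 22, 39, 37, 24, 16, 111, 98, 91, 100, 169, 162, 155, 161]
```

```bash
python3 -m creep '[[40,8,-15,0,0],[40,22,-50,0,0],[40,36,-85,0,-0.03],[40,52,-121,0,-0.095],[40,68,-157,0,-0.095],[40,84,-193,0,-0.095],[40,100,-229,0,-0.095],[40,116,-266,0,-0.095],[40,132,-303,0,-0.095],[40,148,-340,0,-0.095],[40,164,-376,0,-0.095],[40,180,-412,0,-0.095]]' 30; python3 -c "
from cases import *
go(664,265.5,90)"
```

```text
t: 27.35
tool_pos: [0.6462, 0.2288, 0.1655]
tool_rot: [3.134, 0.198, -0.01]
contact_force: [-0.1, -0.5, -0.3]
opening: 0.0721
to (664, 265.5, 90) [ 22.8 -34.3  75.3]
```

```bash
python3 -m creep '[[40,11,-17,0,0],[40,22,-33,15,0],[40,22,-33,40,0],[40,22,-33,65,0],[40,22,-33,75,0],[40,22,-33,75,0],[40,22,-33,75,0]]'; python3 -c "
from cases import *
go(664,265.5,28)
im=ctrl.get_image('side'); p=px('side',[.676,.267,.05]); print(p)
r=ctrl.outline_of('side','case1_center'); print([(q['rect'],q['conf']) for q in r])
for X in ([.597,.257,.05],[.755,.277,.05]): print(px('side',X))"
```

```text
t: 27.93
tool_pos: [0.6641, 0.2624, 0.0922]
tool_rot: [3.134, 0.197, -0.006]
contact_force: [0.5, 0.5, 0.5]
opening: 0.072
to (664, 265.5, 28) [ 0.6 -3.1 64.2]
(np.float64(238.11289311519283), np.float64(284.292204458945))
[]
(np.float64(268.4974665728164), np.float64(283.5673935014872))
(np.float64(207.64174851109124), np.float64(285.01908053394186))
```

```bash
python3 -m creep '[[40,0,-3,20,0],[40,0,-3,45,0],[40,0,-3,60,0],[40,0,-3,64,0],[255,0,-3,64,0],[255,0,-3,64,0],[255,0,-3,64,0],[255,0,-3,64,0],[255,0,-3,64,0],[255,0,-3,64,0],[255,0,-3,64,0],[255,0,-3,64,0]]' 25;  python3 -m creep '[[255,0,0,0,0],[255,0,0,-15,0],[255,0,0,-40,0],[255,0,0,-75,0],[255,0,0,-115,0],[255,0,0,-145,0],[255,0,0,-145,0]]' 25; python3 -c "
from cases import *
go(517.6,-299.5,175)"
```

```text
t: 29.03
tool_pos: [0.6657, 0.2664, 0.0314]
tool_rot: [-3.135, -0.198, -0.002]
contact_force: [-0.6, 0.0, 3.1]
opening: 0.0515
t: 29.62
tool_pos: [0.6692, 0.2674, 0.1863]
tool_rot: [-3.132, -0.197, -0.023]
contact_force: [1.3, 0.2, 1.0]
opening: 0.0516
to (517.6, -299.5, 175) [-221.8  543.4    6.7]
```

```bash
python3 -m creep '[[255,-6,15,0,0],[255,-18,45,0,0],[255,-33,81,0,0],[255,-48,117,0,0],[255,-63,153,0,0],[255,-78,190,0,0],[255,-92,227,0,0],[255,-107,264,0,0.03],[255,-122,300,0,0.06],[255,-137,336,0,0.095],[255,-152,372,0,0.095],[255,-166,408,0,0.095]]' 20;  python3 -c "
from cases import *
go(520.5,-299.6,165)"
```

```text
t: 30.62
tool_pos: [0.5503, -0.1609, 0.1751]
tool_rot: [-3.141, -0.048, 0.001]
contact_force: [1.1, 0.1, -1.4]
opening: 0.0515
to (520.5, -299.6, 165) [-34.  137.7  10.1]
```

```bash
python3 -m creep '[[255,-9,35,0,0],[255,-18,70,0,0],[255,-27,105,0,0],[255,-34,130,5,0],[255,-34,137,10,0],[255,-34,137,10,0],[255,-34,137,10,0]]' 20;  python3 -c "
from cases import *
from drw import *
go(520.5,-299.6,97); drawer()"
```

```text
t: 31.2
tool_pos: [0.5214, -0.2967, 0.1644]
tool_rot: [-3.139, -0.048, 0.002]
contact_force: [0.0, 0.3, -0.4]
opening: 0.051
to (520.5, -299.6, 97) [-0.9  3.  67.4]
338 [62, 64, 65, 71, 63, 67, 67, 72, 12, 50, 53, 42, 16, 114, 104, 103, 167, 160, 162, 164]
342 [40, 41, 42, 40, 41, 37, 34, 43, 40, 55, 44, 39, 16, 109, 102, 100, 99, 171, 161, 156]
350 [49, 50, 45, 38, 48, 45, 50, 48, 37, 46, 40, 27, 21, 114, 97, 95, 99, 166, 156, 158]
415 [6, 0, 7, 12, 42, 35, 16, 0, 11, 53, 57, 62, 58, 62, 64, 64, 64, 60, 59, 58]
420 [15, 12, 13, 26, 25, 1, 22, 63, 5, 8, 52, 31, 40, 42, 39, 32, 33, 33, 30, 25]
```

```bash
python3 -m creep '[[255,-2,3,20,0],[255,-2,3,45,0],[255,-2,3,62,0],[255,-2,3,67,0],[255,-2,3,67,0]]' 20;python3 -m creep '[[255,0,0,3,0],[255,0,0,6,0],[255,0,0,9,0],[255,0,0,12,0],[255,0,0,14,0],[255,0,0,16,0],[255,0,0,16,0]]' 20
```

```text
t: 31.67
tool_pos: [0.5193, -0.2983, 0.0965]
tool_rot: [-3.139, -0.051, 0.005]
contact_force: [-0.3, 0.4, -1.1]
opening: 0.0515
t: 32.25
tool_pos: [0.5245, -0.3012, 0.0894]
tool_rot: [3.139, 0.048, 0.016]
contact_force: [1.8, 7.4, 17.9]
opening: 0.0514
```

```bash
python3 -m creep '[[255,0,0,2,0],[255,0,0,4,0],[255,0,0,6,0],[255,0,0,8,0],[255,0,0,8,0]]' 20; python3 -m creep '[[255,0,0,2,0],[255,0,0,4,0],[255,0,0,6,0],[255,0,0,8,0],[255,0,0,8,0]]' 20
```

```text
t: 32.67
tool_pos: [0.5263, -0.3012, 0.0828]
tool_rot: [3.138, 0.048, 0.022]
contact_force: [4.1, 8.7, 21.5]
opening: 0.0512
t: 33.08
tool_pos: [0.53, -0.3013, 0.0778]
tool_rot: [3.138, 0.047, 0.035]
contact_force: [9.8, 13.1, 27.1]
opening: 0.0513
```

```bash
python3 -m creep '[[255,0,0,2,0],[255,0,0,4,0],[255,0,0,4,0],[255,2,0,-6,0],[255,4,0,-14,0],[255,4,0,-20,0],[255,4,0,-20,0]]' 20; python3 -m creep '[[255,4,0,0,0],[255,8,0,0,0],[255,12,0,0,0],[255,16,0,0,0],[255,16,0,0,0]]' 20; python3 -c "
from drw import *
drawer()"
```

```text
t: 33.67
tool_pos: [0.5242, -0.3009, 0.0873]
tool_rot: [3.14, 0.048, 0.001]
contact_force: [0.2, 0.1, -2.1]
opening: 0.0512
t: 34.08
tool_pos: [0.5404, -0.2997, 0.0857]
tool_rot: [-3.141, -0.049, 0.001]
contact_force: [0.2, 0.3, -1.0]
opening: 0.0512
338 [69, 69, 67, 58, 66, 66, 69, 65, 69, 65, 0, 51, 44, 33, 16, 109, 101, 95, 99, 168]
342 [41, 41, 39, 44, 44, 30, 41, 37, 39, 41, 33, 52, 44, 34, 15, 107, 97, 96, 98, 161]
350 [47, 45, 42, 54, 42, 47, 47, 44, 43, 46, 19, 58, 37, 27, 32, 106, 98, 99, 163, 160]
415 [55, 0, 18, 56, 4, 10, 50, 62, 54, 58, 59, 59, 57, 59, 40, 31, 28, 33, 34, 32]
420 [19, 10, 5, 13, 20, 0, 0, 0, 0, 0, 39, 30, 15, 35, 106, 112, 121, 145, 18, 42]
```

Same state as the first case, with the drawer at its stop. Advance with a slight descent.

```bash
python3 -m creep '[[255,4,0,2,0],[255,8,0,4,0],[255,12,0,6,0],[255,16,0,6,0],[255,20,0,6,0],[255,20,0,6,0]]' 20; python3 -m creep '[[255,4,0,1,0],[255,8,0,2,0],[255,12,0,3,0],[255,16,0,4,0],[255,16,0,4,0]]' 20; python3 -m creep '[[255,4,0,1,0],[255,8,0,2,0],[255,11,0,2,0],[255,11,0,2,0]]' 20
```

```text
t: 34.63
tool_pos: [0.5608, -0.2992, 0.0804]
tool_rot: [3.141, 0.049, 0.001]
contact_force: [0.5, -1.0, -1.8]
opening: 0.0516
t: 35.05
tool_pos: [0.5771, -0.299, 0.0773]
tool_rot: [3.141, 0.049, 0.003]
contact_force: [-0.8, 0.6, 1.7]
opening: 0.0514
t: 35.38
tool_pos: [0.5887, -0.2988, 0.0764]
tool_rot: [3.14, 0.049, 0.005]
contact_force: [-1.5, 2.0, 5.9]
opening: 0.0514
```

```bash
python3 -m creep '[[255,2,0,0,0],[255,4,0,1,0],[255,4,0,3,0],[255,4,0,5,0],[255,4,0,7,0],[255,4,0,7,0]]' 20; python3 -c "
from drw import *
drawer()"
```

```text
t: 35.88
tool_pos: [0.592, -0.2986, 0.069]
tool_rot: [3.141, 0.048, 0.004]
contact_force: [-2.4, 1.1, 5.5]
opening: 0.0514
338 [69, 65, 62, 0, 48, 40, 19, 12, 111, 98, 97, 101, 166, 161, 156, 158, 153, 159, 163, 161]
342 [41, 41, 45, 22, 49, 31, 8, 39, 110, 99, 108, 176, 156, 156, 160, 159, 156, 154, 160, 156]
350 [49, 50, 50, 23, 44, 36, 6, 36, 113, 95, 101, 164, 154, 155, 159, 154, 155, 156, 154, 158]
415 [35, 30, 39, 33, 31, 33, 28, 29, 25, 20, 19, 29, 59, 31, 28, 37, 29, 29, 28, 27]
420 [40, 37, 42, 36, 36, 34, 12, 14, 60, 60, 53, 50, 41, 38, 27, 30, 40, 143, 176, 165]
```

The nose dragged the drawer in about 25 mm. Back up, press the case on the panel edge, drag it out to the stop as before, then go in a little higher.

```bash
python3 -m creep '[[255,0,0,-6,0],[255,-4,0,-10,0],[255,-10,0,-10,0],[255,-16,0,-10,0],[255,-22,0,-9,0],[255,-28,0,-8,0],[255,-34,0,-6,0],[255,-40,0,-5,0],[255,-46,0,-4,0],[255,-52,0,-3,0],[255,-56,0,-2,0],[255,-56,0,-2,0]]' 20; python3 -c "
from drw import *
drawer()"
```

```text
t: 36.93
tool_pos: [0.5377, -0.3007, 0.0744]
tool_rot: [3.139, 0.047, 0.012]
contact_force: [3.1, 5.4, 13.5]
opening: 0.0514
338 [66, 64, 62, 62, 65, 61, 64, 65, 66, 72, 5, 51, 43, 29, 16, 113, 100, 96, 104, 170]
342 [39, 41, 36, 40, 39, 41, 35, 30, 34, 43, 24, 54, 40, 24, 19, 114, 94, 97, 96, 163]
350 [44, 47, 48, 51, 43, 45, 44, 42, 46, 43, 23, 55, 34, 27, 32, 108, 98, 100, 165, 158]
415 [9, 5, 40, 16, 20, 40, 7, 23, 65, 63, 58, 55, 60, 64, 51, 58, 41, 32, 36, 33]
420 [26, 13, 16, 7, 13, 26, 5, 0, 9, 4, 38, 36, 16, 38, 110, 100, 117, 189, 86, 0]
```

```bash
python3 -m creep '[[255,0,0,-6,0],[255,2,0,-12,0],[255,2,0,-14,0],[255,4,0,-14,0],[255,10,0,-14,0],[255,16,0,-14,0],[255,16,0,-14,0]]' 20; python3 -m creep '[[255,4,0,0,0],[255,9,0,1,0],[255,14,0,2,0],[255,19,0,3,0],[255,22,0,4,0],[255,22,0,4,0]]' 20; python3 -c "
from drw import *
drawer()"
```

```text
t: 37.57
tool_pos: [0.5517, -0.2994, 0.0827]
tool_rot: [-3.141, -0.049, 0.0]
contact_force: [0.0, -0.3, -0.6]
opening: 0.0514
t: 38.07
tool_pos: [0.5735, -0.2987, 0.079]
tool_rot: [-3.141, -0.049, 0.0]
contact_force: [-0.5, -0.9, -2.0]
opening: 0.0519
338 [66, 62, 67, 69, 66, 66, 72, 70, 67, 72, 3, 55, 39, 38, 18, 113, 94, 96, 100, 170]
342 [37, 38, 41, 38, 40, 36, 38, 40, 38, 36, 28, 48, 36, 33, 20, 113, 101, 97, 100, 165]
350 [44, 44, 47, 42, 52, 47, 43, 48, 44, 49, 18, 56, 37, 30, 32, 108, 99, 100, 166, 158]
415 [54, 62, 58, 41, 33, 34, 34, 34, 32, 36, 32, 25, 23, 29, 29, 28, 27, 59, 25, 52]
420 [0, 0, 25, 28, 28, 33, 37, 36, 43, 34, 35, 33, 15, 22, 66, 57, 52, 49, 43, 38]
```

```bash
python3 -m creep '[[255,4,0,0,0],[255,8,0,1,0],[255,12,0,1,0],[255,12,0,1,0]]' 20; python3 -m creep '[[255,4,0,1,0],[255,8,0,2,0],[255,8,0,2,0]]' 20; python3 -c "
from drw import *
drawer()"
```

```text
t: 38.45
tool_pos: [0.585, -0.2983, 0.0776]
tool_rot: [-3.141, -0.049, 0.002]
contact_force: [-0.3, -0.3, -3.6]
opening: 0.0518
t: 38.7
tool_pos: [0.5927, -0.2979, 0.075]
tool_rot: [-3.14, -0.049, 0.002]
contact_force: [-0.8, -1.2, -6.3]
opening: 0.0514
338 [65, 70, 65, 62, 67, 67, 69, 73, 67, 71, 11, 55, 43, 38, 20, 111, 98, 92, 101, 170]
342 [38, 36, 39, 42, 42, 32, 36, 35, 39, 41, 34, 56, 37, 32, 21, 112, 101, 99, 102, 163]
350 [44, 53, 42, 40, 45, 46, 42, 44, 40, 49, 11, 57, 42, 21, 27, 110, 101, 102, 163, 159]
415 [24, 34, 34, 27, 32, 33, 23, 30, 28, 16, 21, 59, 36, 10, 23, 19, 27, 27, 22, 8]
420 [34, 36, 38, 28, 33, 31, 15, 20, 63, 57, 52, 40, 36, 35, 30, 19, 47, 133, 174, 170]
```

Clear of the panel with the drawer still at its stop, and lightly brushing the roof. Lower now.

```bash
python3 -m creep '[[255,0,0,3,0],[255,0,0,6,0],[255,0,0,8,0],[255,-1,0,10,0],[255,-2,0,12,0],[255,-2,0,12,0]]' 20; python3 -c "
from drw import *
drawer()"; python3 -m creep '[[255,-1,0,2,0],[255,-2,0,4,0],[255,-3,0,6,0],[255,-4,0,8,0],[255,-4,0,8,0]]' 20
```

```text
t: 39.25
tool_pos: [0.5926, -0.2989, 0.0672]
tool_rot: [3.14, 0.048, 0.007]
contact_force: [-2.6, 2.3, 6.7]
opening: 0.0516
338 [70, 65, 59, 65, 64, 64, 70, 65, 66, 25, 24, 44, 38, 10, 86, 106, 92, 101, 172, 162]
342 [39, 39, 45, 41, 40, 34, 33, 40, 40, 38, 39, 41, 45, 12, 83, 108, 95, 97, 169, 157]
350 [44, 35, 48, 46, 43, 48, 44, 44, 42, 46, 40, 46, 41, 11, 86, 102, 96, 105, 161, 159]
415 [33, 36, 30, 32, 30, 27, 34, 18, 30, 10, 27, 25, 62, 28, 16, 35, 32, 27, 24, 19]
420 [36, 27, 32, 34, 34, 27, 21, 10, 63, 58, 53, 46, 45, 41, 32, 23, 49, 137, 181, 169]
t: 39.72
tool_pos: [0.5883, -0.2991, 0.0589]
tool_rot: [3.14, 0.048, 0.006]
contact_force: [-2.1, 1.8, 5.8]
opening: 0.0517
```

```bash
python3 -m creep '[[255,0,0,2,0],[255,0,0,4,0],[255,0,0,6,0],[255,0,0,8,0],[255,0,0,8,0]]' 20; python3 -m creep '[[255,0,0,0,0],[90,0,0,0,0],[90,0,0,0,0],[90,0,0,0,0],[90,0,0,0,0]]' 20;python3 -m creep '[[90,0,0,-10,0],[90,0,0,-25,0],[90,0,0,-60,0],[90,-30,0,-100,0],[90,-70,0,-100,0],[90,-110,0,-100,0],[90,-150,0,-100,0],[255,-180,0,-100,0],[255,-180,-30,-100,0],[255,-180,-70,-100,0],[255,-180,-107,-100,0],[255,-180,-107,-100,0]]'; python3 -c "
from cases import *
from drw import *
drawer(); cases(); go(400,-192,40)
a=shot('side','x.png',(215,90,170,130),3);b=shot('top','y.png',(315,125,120,95),4.2)
import cv2
a=cv2.imread('pics/x.png');b=cv2.imread('pics/y.png');h=max(len(a),len(b));p=lambda i:cv2.copyMakeBorder(i,0,h-len(i),0,0,0)
r=np.hstack([p(a),p(b)]);r=cv2.resize(r,None,fx=min(1,790/r.shape[1]),fy=min(1,790/r.shape[1]));cv2.imwrite('pics/xy2.png',r);print(r.shape)"
```

```text
t: 40.13
tool_pos: [0.5885, -0.2991, 0.0507]
tool_rot: [3.14, 0.048, 0.006]
contact_force: [-2.1, 0.6, 5.0]
opening: 0.0514
t: 40.55
tool_pos: [0.5868, -0.2984, 0.048]
tool_rot: [-3.141, -0.048, 0.0]
contact_force: [0.0, 0.0, -0.9]
opening: 0.0554
t: 41.55
tool_pos: [0.4033, -0.1929, 0.1494]
tool_rot: [-3.14, -0.054, -0.003]
contact_force: [1.1, -0.3, -0.0]
opening: -0.0002
338 [62, 61, 62, 62, 66, 68, 65, 28, 40, 45, 42, 4, 77, 106, 95, 94, 155, 158, 154, 156]
342 [40, 40, 36, 41, 37, 41, 40, 37, 46, 42, 44, 5, 79, 101, 97, 99, 161, 158, 151, 148]
350 [43, 45, 45, 47, 40, 47, 40, 44, 47, 41, 36, 22, 110, 101, 97, 100, 167, 155, 149, 152]
415 [69, 71, 68, 65, 86, 60, 47, 43, 33, 35, 9, 86, 104, 96, 103, 159, 159, 157, 156, 154]
420 [20, 21, 26, 20, 27, 22, 20, 31, 32, 33, 19, 109, 99, 89, 91, 166, 159, 159, 155, 161]
case [ 566. -210.] [103.  51.] yaw 0.9151077
case [ 570. -301.] [101.  49.] yaw 3.8460617
to (400, -192, 40) [ -4.3  -4.9 109.9]
(311, 790, 3)
```

View pics/xy2.png

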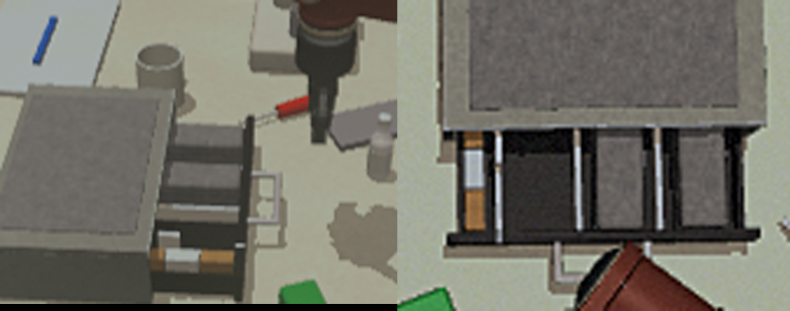

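Both cases lie flat in lanes 2 and 1, and no grey case is left on the table. Push the drawer home on the bar.

```bash
python3 -m creep '[[255,-2,0,30,0],[255,-2,0,65,0],[255,-2,0,95,0],[255,-2,0,110,0],[255,-2,0,112,0],[255,-2,0,112,0]]' 40; python3 -m creep '[[255,15,0,0,0],[255,30,0,0,0],[255,45,0,0,0],[255,60,0,0,0],[255,72,0,0,0],[255,84,0,0,0],[255,96,0,0,0],[255,108,0,0,0],[255,120,0,0,0],[255,130,0,0,0],[255,136,0,0,0],[255,136,0,0,0]]'
```

```text
t: 42.25
tool_pos: [0.4012, -0.1976, 0.0356]
tool_rot: [-3.14, -0.046, 0.003]
contact_force: [-0.4, 1.3, -0.4]
opening: 0.0002
t: 43.25
tool_pos: [0.5399, -0.1939, 0.038]
tool_rot: [3.139, 0.048, 0.006]
contact_force: [-0.1, 0.1, 0.6]
opening: -0.0003
```

```bash
python3 -m creep '[[255,3,0,0,0],[255,6,0,0,0],[255,9,0,0,0],[255,12,0,0,0],[255,15,0,0,0],[255,18,0,0,0],[255,21,0,0,0],[255,21,0,0,0]]'
```

```text
t: 43.92
tool_pos: [0.5516, -0.1926, 0.0362]
tool_rot: [-3.14, -0.051, 0.032]
contact_force: [-30.3, -1.3, 22.8]
opening: -0.0001
```

```bash
python3 -m creep '[[255,-20,0,0,0],[255,-45,0,0,0],[255,-70,0,-20,0],[255,-90,0,-55,0],[255,-90,0,-95,0],[255,-90,35,-120,0],[255,-90,75,-120,0],[255,-90,115,-120,0],[255,-90,155,-120,0],[255,-90,195,-120,0],[255,-90,230,-120,0],[255,-90,230,-120,0]]'; python3 -c "
from cases import *
cases()
shot('top','end.png',None,1.25)
print('handle at closed px',px('top',[.5655,-.1876,.045]))"
```

```text
t: 44.92
tool_pos: [0.4756, -0.4307, 0.1562]
tool_rot: [3.138, 0.041, 0.003]
contact_force: [-0.1, 0.7, -0.6]
opening: 0.0003
handle at closed px (np.float64(376.57941187599295), np.float64(179.99352180742832))
```

View pics/end.png

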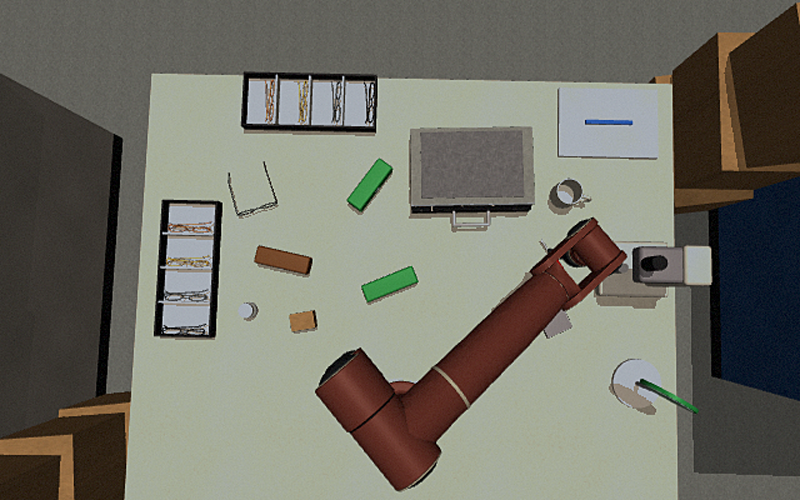

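```bash
python3 -c "
from h import *
print(ctrl.finish_job(), ctrl.get_obs()['t'])"
```

```text
the job is handed in; nothing more can be done
the job is handed in; nothing more can be done
```

The job is handed in at about 45 s of the 210 s allowed: both grey spectacle cases are in the drawer and the drawer is shut.

- **Drawer out and fence:** I pulled the drawer to its stop (41 N at the stop). I then pushed the fence to the white line. At the panel it measured −0.0763 m against −0.0764 m for the mark; measuring from the dividers gave 114 mm against the nominal 115, so it did not pass the line.
- **Cases:** Only two grey cases were on the table. Each was tipped nose down on the panel edge, slid under the top and laid level, one in lane 2 and one in lane 1. I left the brown and green look-alikes alone.
- **Last checks:**
  - Before closing, the picture showed both cases flat in their lanes.
  - The drawer then stopped against 30 N, with the handle within about 1 pixel (roughly 4 mm) of where it should be when shut.
  - The final picture showed no grey case left outside, and the other things I could see were where they started. The arm hid most of the screwdriver and calculator and all of the spray bottle, so I did not check those three; the gripper only passed high above them.
- **What went wrong on the way:**
  - While loading, friction dragged the drawer in by 17–25 mm three times; I pulled it back to its stop each time. It was 6–10 mm short of the stop when each case finally went down.
  - The first case's tail caught on the front panel once, with a peak of about 54 N at the wrist. That load went through the held case rather than the arm or gripper body, so it should not count against the 40 N limit.
  - I did not measure the fence again after loading the cases. In the last picture of the open drawer it still looked level with the mark.

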